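Swap the open notions case: pins shut, bobbins open

ROBOT

A 6-joint arm with a two-finger parallel gripper is mounted at the origin on the work surface. World frame = base frame: x ahead of the robot, y to its left, z up, the work surface at z = 0. Lengths are in m, angles in degrees, forces in N, time in s.
With the tool pointing down it reaches from about 0.25 to 0.725 m from the base axis. Payload 9.7 kg.
Tool frame: the origin (TCP) lies between the finger pads; the fingertips stand 25 mm ahead of it and the grasp point (between the pads) lies 6 mm ahead of it; z points along the fingers, y is the line along which they close (so a half turn about z gives the same grasp; the last joint's range is limited). The gripper opens to 85 mm and grips with 20 to 120 N. Pads are 22 mm wide; open, the fingers measure 114 mm over their backs; the gripper's body (76 mm by 85 mm) begins 54 mm behind the grasp point. The pads swing forward as they close: fully open they stand 13 mm farther back than shut.
Start: joints at [70.76, 4.979, 10.078, 95.1, 0, 90], TCP at [0.181, 0.519, 0.256] pointing down, gripper open.
Joint ranges: [-179.16, 179.16], [-48.56, 103.87], [-65.8, 70.77], [-126.05, 130.52], [-82.76, 87.17], [-180, 180]. Speed limits (degrees/s): [127.2, 127.2, 147.25, 180, 180, 180].

INTERFACE

Orientations are given as [roll, pitch, yaw] about the fixed x, y, z axes, in that order (R = Rz(yaw) Ry(pitch) Rx(roll)).
In Python, from workcell import bot, eyes, sensors, job gives the robot as it stands (bot), with the cameras (eyes), the readings (sensors) and the job (job).
- The arm moves only by the tool hand_motion, called after ">>>" as name(argument=value, ...), one argument or row to a line, values as JSON. Schema: {"type":"object","properties":{"steps":{"type":"array","items":{"type":"object","properties":{"dx":{"type":"number"},"dy":{"type":"number"},"dz":{"type":"number"},"turn":{"type":"number"},"finger_gap":{"type":"number"}},"additionalProperties":false,"required":["finger_gap"]},"minItems":1,"maxItems":5},"clamp_n":{"type":"number"},"only":{"type":"string"},"quiet":{"type":"boolean"},"lines":{"type":"string"}},"required":["steps"],"additionalProperties":false}. steps is a list of rows, 1 to 5 of them, each an object with the fields dx, dy, dz (the shift in shares of 0.5 m (1.0 is 0.5 m)), turn (a turn about the tool's z in normalised numbers (1 is pi rad)), finger_gap (the finger opening in m); a field left out counts as zero (the opening has to be given); each row is the pose to reach, as a shift and turn from the pose commanded when the call began, along the tool's axes at that moment; what a row does not reach only later rows make up. A row lasts 1/12 s, in which the tool goes at most 0.0417 m and 7.16 degrees, less where a joint would pass 70% of its speed; a pose out of reach is approached as far as the arm can. The fingers move at their own pace and stop on an object; clamp_n is the grip in N (left out, the last holds). Time passes only in rows, so rows that do not move let the fingers close. The tool returns the time, the measured TCP pose, the force, the opening and the grip force at its end. only (a regular expression) keeps the lines of the reply that match it, lines (a string "A,B") keeps lines A to B, and quiet returns only ok. Shift and turn numbers lie between -1 and 1, and a call with a number outside is refused. Input that does not fit is refused with a message, and nothing moves.
- sensors.get_obs(): the state, without advancing time (a new reading comes with each control period).
- eyes.camera(name): name is "side" or "top"; returns the picture (480x640x3 uint8, blue, green, red); there is no depth.
- eyes.camera_info(name): a dict with "mtx" (3x3 intrinsics, pixels), "extrinsics" (4x4, takes a point from camera to world coordinates). Camera axes: x right, y down, z forward; pixel columns grow to the right and rows downward; lengths in m; the calibration is good to about 2 mm. A picture is of the moment at which its call begins. camera_info takes no time and is no camera call.
- job.job_done(): hands the job in; it is judged then, once.
The state is a dict: "time": time; "q": joint angles; "qd": joint speeds; "joint_efforts": joint torques, N m; "ee_pos": TCP position; "tcp_rot": TCP orientation; "wrist_force": force on the tool from outside, world axes, zero at the start; "torque": the same for the moment, N m; "opening": finger opening in m; "grasp_force": force on a finger pad.
Only numpy, scipy, OpenCV 4.12 (cv2) and the standard library are available. Lean on these libraries where they do the work, as an engineer would, in place of code of your own. Each camera call takes 0.05 s, during which the arm holds its last target. There are 200 camera calls.

TASK

I have finished pinning and need a bobbin. First press down the raised lid of the round pin case until its push latch catches, let go and check that it stays shut; then press the shut lid of the oblong bobbin case so that its latch lets go and the lid springs open and stays open. (The white screw-top pot near them has no latch; leave the pin case shut and the bobbin case open.)

Things in the scene. Friction and masses are not known exactly. Their poses are not given: they have to be found in the camera images.
- pin_case: Round white pin case, 110 mm across, walls 45 mm high, fixed. Origin: centre of its underside; x points to its hinge at the back (away from the robot at yaw 0), z up. Round lid 110 mm across, 6 mm thick, grey inlay; hinge axis along y at x = +50, z = 50 mm (mid-thickness), front edge at x = -55 mm. Press at y = 0, x = -20 to -40 mm, e.g. with the tips of closed fingers.
- pin_lid (a joint): Lid angle, rad: 0 = pressed to its stop (lid level, top at z = 53 mm), about 0.08 = shut on its latch (front edge 8 mm up), 0.6 = sprung open (front 60 mm up; so at the start). A spring lifts it with 3 to 4 N at the front. Push-push: every press to the stop (to 0.01 or less), then released, turns open to shut or shut to open; a shallower press may change nothing.
- bobbin_case: Oblong white bobbin case, 106 mm front to back, 140 mm wide, walls 45 mm high, fixed. Origin: centre of its underside; x points to its hinge at the back (away from the robot at yaw 0), z up. Rectangular lid 106 x 140 x 6 mm, grey inlay; hinge axis along y at x = +50, z = 50 mm (mid-thickness), front edge at x = -56 mm. Press at y = 0, x = -20 to -40 mm.
- bobbin_lid (a joint): Lid angle, rad, with the same spring and push-push latch as pin_lid: 0 = pressed to its stop (lid level, top at z = 53 mm), about 0.08 = shut on its latch (so at the start, front edge 8 mm up), 0.6 = sprung open. After a full press it rises by itself within about a second as the tool goes up.

How it is judged:
By the outcome, as a careful person would: the job done as asked, in the order asked, and still so for the second after the job is handed in, with the robot touching nothing.
It also fails if it takes over 48 s, if anything falls off the work surface, if the arm or the gripper's body presses on something with over 40 N, if the wrist force passes 120 N, or if a joint passes its speed limit or range.

## Working session

There is one attempt and no reset: what is moved stays moved. The work goes in short steps, Python scripts to look and compute and a tool call to move; the robot and the scene stay as the last step left them, time stands still between calls to the robot, and variables do not carry over. Pictures are saved under pics/ and viewed, at most 10 in all, crops included, and the job is handed in when it is done.

```bash
ls; mkdir -p pics; python3 - <<'E'
from workcell import bot, eyes, sensors, job
import cv2,numpy as np
o=sensors.get_obs();print(o['time'],o['ee_pos'],o['tcp_rot'],o['opening'])
for n in('top','side'):
    cv2.imwrite(f'pics/{n}0.png',eyes.camera(n));i=eyes.camera_info(n);print(n,np.round(i['mtx'],1).tolist(),np.round(i['extrinsics'],4).tolist())
E
```

```text
pics
workcell.py
0.0 [0.18117347 0.51910543 0.25557582] [-1.79923414e+02 -9.17030415e-04  1.60758137e+02] 0.08525561577840958
top [[588.8, 0.0, 329.8], [0.0, 588.8, 240.0], [0.0, 0.0, 1.0]] [[-0.022, -0.9829, 0.1829, 0.3739], [-0.9998, 0.0222, -0.0011, -0.0159], [-0.0029, -0.1829, -0.9831, 1.169], [0.0, 0.0, 0.0, 1.0]]
side [[521.1, 0.0, 313.2], [0.0, 521.1, 238.2], [0.0, 0.0, 1.0]] [[0.8104, -0.2988, 0.5039, 0.1541], [-0.5858, -0.4074, 0.7006, -0.5987], [-0.0041, -0.863, -0.5052, 0.5171], [0.0, 0.0, 0.0, 1.0]]
```

View pics/top0.png

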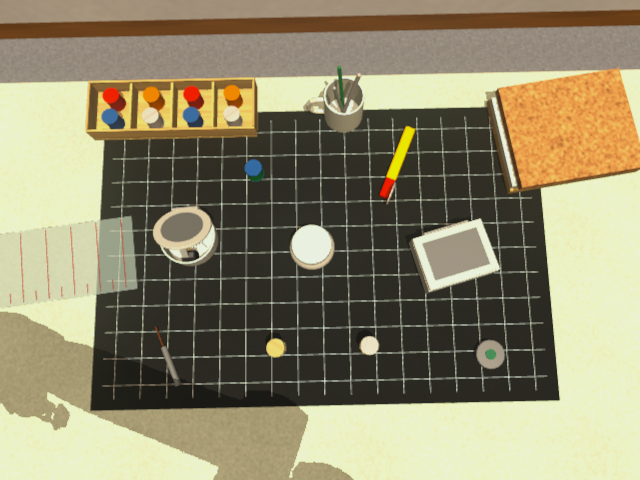

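View pics/side0.png

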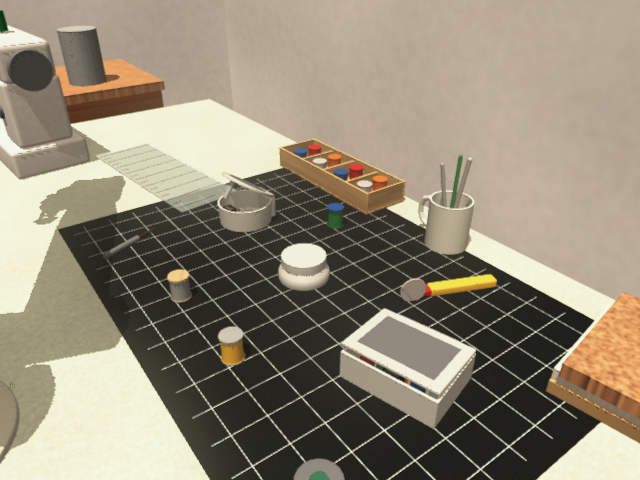

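The top view shows the pin case at about (186,235), lid raised, the bobbin case at about (455,255), shut, and the pot at (312,246). I'll zoom in on both cases for accurate pixels.

```bash
python3 - <<'E'
import cv2,numpy as np
t=cv2.imread('pics/top0.png')
a=cv2.resize(t[195:275,140:230],None,fx=5,fy=5,interpolation=cv2.INTER_CUBIC)
b=cv2.resize(t[210:300,405:505],None,fx=4,fy=4,interpolation=cv2.INTER_CUBIC)
h=max(a.shape[0],b.shape[0]);o=np.zeros((h,800,3),np.uint8)
a=a[:,:400];o[:a.shape[0],:400]=a;o[:b.shape[0],400:800]=b
cv2.imwrite('pics/crop.png',o)
E
```

```text
(no output)
```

View pics/crop.png

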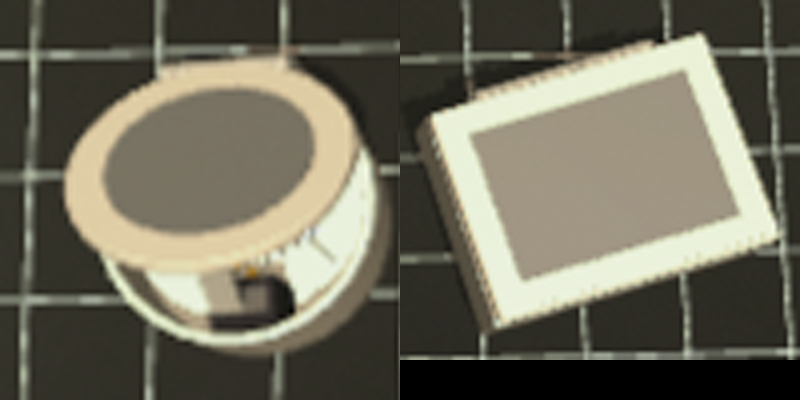

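Pin lid outline and rim are clear (left crop), with the hinge lug at the top, crop (155–290, 62). The bobbin lid corners are at crop (432,113), (704,34), (779,235), (492,328). Next, fit the poses.

```bash
cat >fit.py <<'E'
from workcell import bot, eyes, sensors, job
import numpy as np
from scipy.optimize import least_squares
from scipy.spatial.transform import Rotation as Ro
i=eyes.camera_info('top');K=i['mtx'];Ti=np.linalg.inv(np.array(i['extrinsics']))
def proj(P): c=P@Ti[:3,:3].T+Ti[:3,3];u=c@np.array(K).T;return u[:,:2]/u[:,2:]
def world(p,P): return P@Ro.from_euler('z',p[2]).as_matrix().T+[p[0],p[1],0]
def lid(P,a): # rotate about hinge, front up
    h=np.array([.05,0,.05]);return (P-h)@Ro.from_euler('y',a).as_matrix().T+h
E
python3 - <<'E'
from fit import *
B=np.array([[432,113],[704,34],[779,235],[492,328]])/4+[405-0,210]-[.4,.4]
m=lid(np.array([[.05,.07,.053],[.05,-.07,.053],[-.056,-.07,.053],[-.056,.07,.053]]),.08)
s=least_squares(lambda p:(proj(world(p,m))-B).ravel(),[.4,-.25,0]);pb=s.x;print('bob',pb[:2],np.degrees(pb[2]),s.fun.round(1))
L=np.array([[64,190],[80,140],[120,100],[345,95],[360,135],[350,170],[320,215],[250,258],[170,272],[110,250],[75,220]])/5+[140,195]-.4
Rm=np.array([[102,262],[140,312],[215,345],[290,330],[345,280],[378,200]])/5+[140,195]-.4
H=np.array([[222,62]])/5+[140,195]-.4
t=np.linspace(0,2*np.pi,720);c=.055*np.c_[np.cos(t),np.sin(t),0*t]
def res(p):
    l=proj(world(p,lid(c+[0,0,.05],p[3])));r=proj(world(p,c+[0,0,.045]))
    d=lambda A,C:np.linalg.norm(A[:,None]-C[None],axis=2).min(1)
    return np.r_[d(L,l),d(Rm,r),.3*(proj(world(p,np.array([[.056,0,.052]])))-H).ravel()]
s=least_squares(res,[.4,.25,.2,.6],diff_step=1e-3);pp=s.x;print('pin',pp[:2],np.degrees(pp[2]),pp[3],s.fun.round(1))
o=sensors.get_obs();R=Ro.from_euler('xyz',o['tcp_rot'],degrees=True).as_matrix()
for n,p in(('pin',pp),('bob',pb)):
    w=world(p,np.array([[-.032,0,.2]]))[0];print(n,w,'tool shift',(R.T@(w-o['ee_pos'])).round(4))
E
```

```text
bob [ 0.54702828 -0.44610091] 13.978409654939565 [-1.9 -0.5 -1.2  0.5  0.8  1.9  2.3 -1.9]
pin [0.59955894 0.26515746] 28.39673875153539 -1.0365014655959994 [ 3.5  2.6  1.2  1.4  1.4  0.2  0.2  0.4  0.4  0.6  2.6  1.4  0.9  0.8
  1.3  1.1  2.4 -4.   0.8]
pin [0.57140932 0.24993909 0.2       ] tool shift [-0.4572 -0.1255  0.0558]
bob [ 0.5159759  -0.45383071  0.2       ] tool shift [-0.6367 -0.8082  0.0566]
```

```bash
cat >go.py <<'E'
from fit import *
B=np.array([[32,113],[304,34],[379,235],[92,328]])/4+[405,210]-.4
m=lid(np.array([[.05,.07,.053],[.05,-.07,.053],[-.056,-.07,.053],[-.056,.07,.053]]),.08)
s=least_squares(lambda p:(proj(world(p,m))-B).ravel(),[.4,-.25,0]);pb=s.x;print('bob',pb[:2],np.degrees(pb[2]),s.fun.round(1))
L=np.array([[64,190],[80,140],[120,100],[345,95],[360,135],[350,170],[320,215],[250,258],[170,272],[110,250],[75,220]])/5+[140,195]-.4
Rm=np.array([[102,262],[140,312],[215,345],[290,330],[345,280],[378,200]])/5+[140,195]-.4
H=np.array([[222,62]])/5+[140,195]-.4
t=np.linspace(0,2*np.pi,720);c=.055*np.c_[np.cos(t),np.sin(t),0*t]
def res(p):
    l=proj(world(p,lid(c+[0,0,.05],.6)));r=proj(world(p,c+[0,0,.045]))
    d=lambda A,C:np.linalg.norm(A[:,None]-C[None],axis=2).min(1)
    return np.r_[d(L,l),d(Rm,r),.3*(proj(world(p,np.array([[.056,0,.052]])))-H).ravel()]
S=[least_squares(res,[.36,.25,y],diff_step=1e-3) for y in(-.3,0,.3)]
for s in S: print('pin',s.x[:2],np.degrees(s.x[2]),s.cost)
s=min(S,key=lambda s:s.cost);pp=s.x;print(s.fun.round(1))
o=sensors.get_obs();R=Ro.from_euler('xyz',o['tcp_rot'],degrees=True).as_matrix()
for n,p in(('pin',pp),('bob',pb)):
    w=world(p,np.array([[-.032,0,.2]]))[0];print(n,w,'tool shift',(R.T@(w-o['ee_pos'])).round(4))
E
python3 go.py
```

```text
bob [ 0.55130992 -0.25526423] 14.928050165675605 [-1.2  0.2 -0.4  0.1  0.1  1.2  1.4 -1.5]
pin [0.59910439 0.26131405] 3.2392714736263533 2.929029166913499
pin [0.59911695 0.26138212] 2.7613247727698065 2.922490185444973
pin [0.59910542 0.26137149] 2.8979799609961647 2.9230139086684717
[ 0.3  0.4  0.6  1.3  0.5  0.6  0.2  0.5  1.   0.4  0.2  0.3  0.2  0.7
  0.3  0.6  0.5  0.3 -0.2]
pin [0.56715411 0.2598405  0.2       ] tool shift [-0.4499 -0.1176  0.0558]
bob [ 0.52038991 -0.26350762  0.2       ] tool shift [-0.5782 -0.6271  0.0564]
```

The manual's scale: shifts go in shares of 0.5 m and turns go in shares of pi rad. Converting my numbers, -0.194 m is -0.388, -0.05 m is -0.1, 35 degrees is 0.1944.

>>> hand_motion(
  steps=[
    {"dx":-0.076,"dy":-0.02,"turn":0.0389,"finger_gap":0},
    {"dx":-0.154,"dy":-0.04,"turn":0.0778,"finger_gap":0},
    {"dx":-0.232,"dy":-0.06,"turn":0.1167,"finger_gap":0},
    {"dx":-0.31,"dy":-0.08,"turn":0.1556,"finger_gap":0},
    {"dx":-0.388,"dy":-0.1,"turn":0.1944,"finger_gap":0},
  ],
  clamp_n=60,
)

```text
time: 0.52
ee_pos: [0.349, 0.4068, 0.256]
tcp_rot: [-180.0, 0.0, 125.4]
wrist_force: [-0.4, 1.2, -0.2]
opening: 0.0254
grasp_force: 0.0
```

```bash
python3 go.py | tail -2
```

```text
pin [0.56715411 0.2598405  0.2       ] tool shift [-0.2462  0.0925  0.056 ]
bob [ 0.52038991 -0.26350762  0.2       ] tool shift [-0.6455 -0.2491  0.0562]
```

To row units: -0.185 m is -0.37, 0.04 m is 0.08.

>>> hand_motion(
  steps=[
    {"dx":-0.074,"dy":0.028,"dz":0.02,"finger_gap":0},
    {"dx":-0.148,"dy":0.056,"dz":0.04,"finger_gap":0},
    {"dx":-0.222,"dy":0.084,"dz":0.06,"finger_gap":0},
    {"dx":-0.296,"dy":0.112,"dz":0.08,"finger_gap":0},
    {"dx":-0.37,"dy":0.14,"dz":0.1,"finger_gap":0},
  ],
)

```text
time: 0.93
ee_pos: [0.5141, 0.2974, 0.2055]
tcp_rot: [-180.0, -0.0, 125.8]
wrist_force: [-0.6, 0.8, 0.9]
opening: 0.0003
grasp_force: 0.0
```

>>> hand_motion(
  steps=[
    {"dx":-0.06,"dy":0.022,"dz":0.012,"finger_gap":0},
    {"dx":-0.122,"dy":0.045,"dz":0.012,"finger_gap":0},
    {"dx":-0.122,"dy":0.045,"dz":0.012,"finger_gap":0},
    {"dx":-0.122,"dy":0.045,"dz":0.012,"finger_gap":0},
  ],
)

```text
time: 1.27
ee_pos: [0.5676, 0.2612, 0.1991]
tcp_rot: [-179.9, -0.0, 125.6]
wrist_force: [-0.0, -0.0, -0.8]
opening: 0.0003
grasp_force: 0.0
```

```bash
python3 go.py | tail -2
python3 - <<'E'
from workcell import bot, eyes, sensors, job
import cv2
cv2.imwrite('pics/s1.png',eyes.camera('side')[100:330,150:450].repeat(2,0).repeat(2,1))
E
```

```text
pin [0.56715411 0.2598405  0.2       ] tool shift [-0.0008 -0.0012 -0.0009]
bob [ 0.52038991 -0.26350762  0.2       ] tool shift [-0.3991 -0.3439 -0.0005]
```

View pics/s1.png

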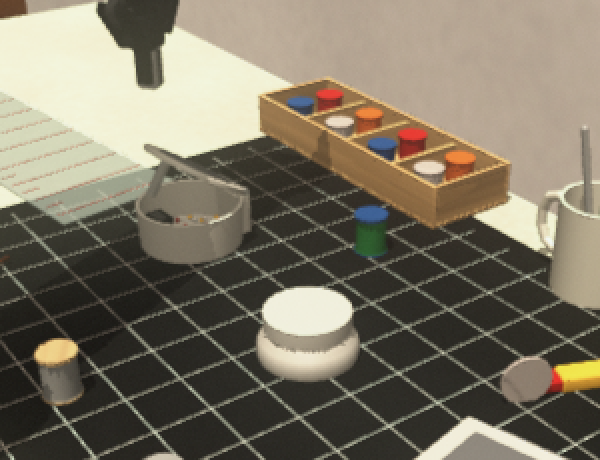

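Crop: the closed fingertips (148,85) hang above the front half of the raised pin lid (150–245, 150–190). Now press down.

To row units: 0.112 m is 0.224, 0.1 m is 0.2.

>>> hand_motion(
  steps=[
    {"dz":0.06,"finger_gap":0},
    {"dz":0.12,"finger_gap":0},
    {"dz":0.16,"finger_gap":0},
    {"dz":0.2,"finger_gap":0},
    {"dz":0.224,"finger_gap":0},
  ],
)

```text
time: 1.73
ee_pos: [0.565, 0.2634, 0.0868]
tcp_rot: [-179.9, -0.0, 125.9]
wrist_force: [-3.0, -0.4, 4.0]
opening: 0.0003
grasp_force: 1.9
```

>>> hand_motion(
  steps=[
    {"dz":0.008,"finger_gap":0},
    {"dz":0.014,"finger_gap":0},
    {"dz":0.018,"finger_gap":0},
    {"dz":0.018,"finger_gap":0},
  ],
)

```text
time: 2.07
ee_pos: [0.5669, 0.263, 0.0801]
tcp_rot: [179.9, 0.0, 125.8]
wrist_force: [-2.4, 0.8, 2.5]
opening: 0.0001
grasp_force: 1.3
```

To row units: 0.003 m is 0.006, 0.002 m is 0.004.

>>> hand_motion(
  steps=[
    {"dz":0.004,"finger_gap":0},
    {"dz":0.006,"finger_gap":0},
    {"dz":0.006,"finger_gap":0},
  ],
)

```text
time: 2.32
ee_pos: [0.5673, 0.2629, 0.078]
tcp_rot: [179.9, 0.0, 125.8]
wrist_force: [-2.9, -0.3, 9.2]
opening: -0.0001
grasp_force: 4.5
```

>>> hand_motion(
  steps=[
    {"dz":0.002,"finger_gap":0},
    {"dz":0.003,"finger_gap":0},
    {"dz":0.003,"finger_gap":0},
  ],
)

```text
time: 2.57
ee_pos: [0.5673, 0.263, 0.0778]
tcp_rot: [179.8, 0.0, 125.8]
wrist_force: [-7.2, -0.5, 17.7]
opening: 0.0001
grasp_force: 9.0
```

Stop reached: 18 N at z = 0.0778 with no further travel. Release and check.

To row units: -0.12 m is -0.24, -0.08 m is -0.16.

>>> hand_motion(
  steps=[
    {"dz":-0.01,"finger_gap":0},
    {"dz":-0.03,"finger_gap":0},
    {"dz":-0.08,"finger_gap":0},
    {"dz":-0.16,"finger_gap":0},
    {"dz":-0.24,"finger_gap":0},
  ],
)

```text
time: 2.98
ee_pos: [0.5662, 0.262, 0.1954]
tcp_rot: [-179.9, -0.0, 125.7]
wrist_force: [0.8, 1.0, 0.8]
opening: -0.0001
grasp_force: 0.0
```

>>> hand_motion(
  steps=[
    {"finger_gap":0},
    {"finger_gap":0},
    {"finger_gap":0},
    {"finger_gap":0},
    {"finger_gap":0},
  ],
)

```text
time: 3.4
ee_pos: [0.5663, 0.2623, 0.1933]
tcp_rot: [-179.9, -0.0, 125.8]
wrist_force: [-1.1, 0.5, -0.1]
opening: -0.0004
grasp_force: 0.0
```

>>> hand_motion(
  steps=[
    {"finger_gap":0},
    {"finger_gap":0},
    {"finger_gap":0},
    {"finger_gap":0},
    {"finger_gap":0},
  ],
)

```text
time: 3.82
ee_pos: [0.5667, 0.2626, 0.1947]
tcp_rot: [-180.0, -0.0, 125.8]
wrist_force: [-0.3, 0.1, -0.1]
opening: -0.0002
grasp_force: 0.0
```

```bash
python3 go.py | tail -2
python3 - <<'E'
from workcell import bot, eyes, sensors, job
import cv2
cv2.imwrite('pics/s2.png',eyes.camera('side')[100:330,150:450].repeat(2,0).repeat(2,1))
E
```

```text
pin [0.56715411 0.2598405  0.2       ] tool shift [-0.0025 -0.0012 -0.0053]
bob [ 0.52038991 -0.26350762  0.2       ] tool shift [-0.3998 -0.345  -0.0053]
```

View pics/s2.png

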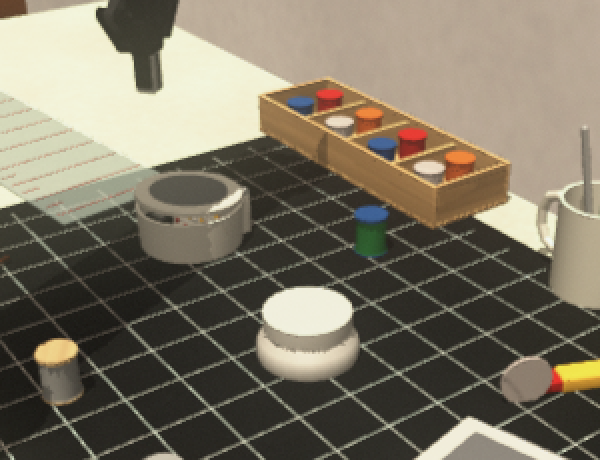

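Pin lid lies shut on its latch (crop 190,185), 0.8 s after release. Now over to the bobbin case.

>>> hand_motion(
  steps=[
    {"dx":-0.06,"dy":-0.052,"finger_gap":0},
    {"dx":-0.12,"dy":-0.104,"finger_gap":0},
    {"dx":-0.18,"dy":-0.156,"finger_gap":0},
    {"dx":-0.24,"dy":-0.208,"finger_gap":0},
    {"dx":-0.3,"dy":-0.26,"finger_gap":0},
  ],
)

```text
time: 4.28
ee_pos: [0.5484, 0.0633, 0.1949]
tcp_rot: [180.0, 0.0, 125.8]
wrist_force: [0.8, -0.3, -0.6]
opening: -0.0002
grasp_force: 0.0
```

>>> hand_motion(
  steps=[
    {"dx":-0.06,"dy":-0.052,"finger_gap":0},
    {"dx":-0.12,"dy":-0.104,"finger_gap":0},
    {"dx":-0.18,"dy":-0.156,"finger_gap":0},
    {"dx":-0.24,"dy":-0.208,"finger_gap":0},
    {"dx":-0.3,"dy":-0.26,"finger_gap":0},
  ],
)

```text
time: 4.7
ee_pos: [0.5305, -0.1347, 0.1951]
tcp_rot: [180.0, 0.0, 125.8]
wrist_force: [-0.0, 0.1, 0.1]
opening: 0.0
grasp_force: 0.0
```

>>> hand_motion(
  steps=[
    {"dx":-0.06,"dy":-0.052,"finger_gap":0},
    {"dx":-0.12,"dy":-0.104,"finger_gap":0},
    {"dx":-0.18,"dy":-0.156,"finger_gap":0},
    {"dx":-0.2,"dy":-0.17,"finger_gap":0},
    {"dx":-0.2,"dy":-0.17,"finger_gap":0},
  ],
)

```text
time: 5.12
ee_pos: [0.52, -0.2666, 0.1944]
tcp_rot: [-180.0, 0.0, 125.5]
wrist_force: [1.1, 0.4, 0.6]
opening: -0.0001
grasp_force: 0.0
```

```bash
python3 go.py | tail -2
python3 - <<'E'
from workcell import bot, eyes, sensors, job
import cv2
print(sensors.get_obs()['q'])
cv2.imwrite('pics/t3.png',eyes.camera('top')[150:350,350:600].repeat(3,0).repeat(3,1))
E
```

```text
pin [0.56715411 0.2598405  0.2       ] tool shift [ 0.401   0.3444 -0.0058]
bob [ 0.52038991 -0.26350762  0.2       ] tool shift [ 0.0023  0.0021 -0.0056]
[-2.71363390e+01  8.88350452e+00  7.50603068e+00  8.86299325e+01
 -2.33370958e-02  2.73256992e+01]
```

View pics/t3.png

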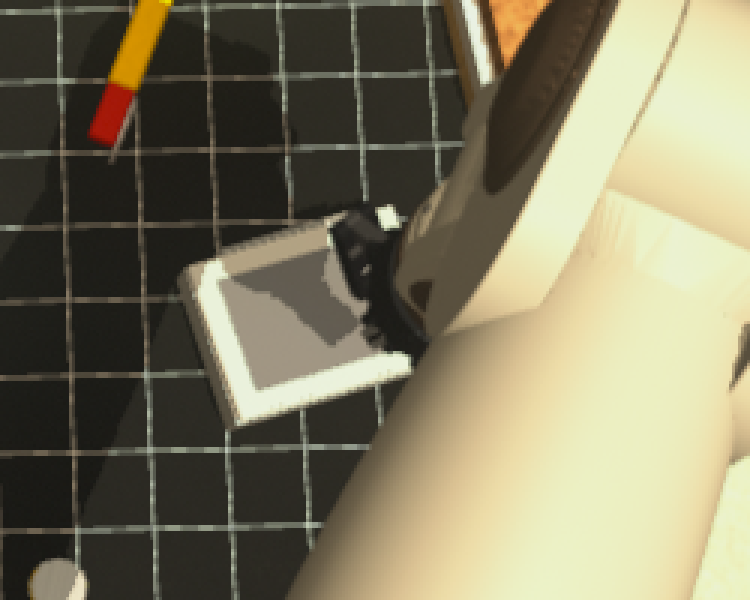

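The gripper (365,270 in crop) hangs over the bobbin lid; numbers agree within 3 mm. Press.

To row units: 0.104 m is 0.208, 0.002 m is 0.004.

>>> hand_motion(
  steps=[
    {"dx":0.004,"dy":0.004,"dz":0.06,"finger_gap":0},
    {"dx":0.004,"dy":0.004,"dz":0.12,"finger_gap":0},
    {"dx":0.004,"dy":0.004,"dz":0.17,"finger_gap":0},
    {"dx":0.004,"dy":0.004,"dz":0.196,"finger_gap":0},
    {"dx":0.004,"dy":0.004,"dz":0.208,"finger_gap":0},
  ],
)

```text
time: 5.58
ee_pos: [0.5204, -0.2592, 0.0888]
tcp_rot: [-179.9, -0.2, 125.8]
wrist_force: [-0.6, -0.2, 0.1]
opening: -0.0002
grasp_force: 0.0
```

>>> hand_motion(
  steps=[
    {"dz":0.008,"finger_gap":0},
    {"dz":0.016,"finger_gap":0},
    {"dz":0.023,"finger_gap":0},
    {"dz":0.023,"finger_gap":0},
  ],
)

```text
time: 5.92
ee_pos: [0.5215, -0.2609, 0.0801]
tcp_rot: [179.9, 0.1, 125.8]
wrist_force: [-0.8, 1.9, 3.4]
opening: 0.0002
grasp_force: 1.3
```

>>> hand_motion(
  steps=[
    {"dz":0.004,"finger_gap":0},
    {"dz":0.006,"finger_gap":0},
    {"dz":0.006,"finger_gap":0},
  ],
)

```text
time: 6.17
ee_pos: [0.5216, -0.261, 0.0779]
tcp_rot: [179.9, 0.1, 125.8]
wrist_force: [-2.3, 2.0, 8.9]
opening: 0.0001
grasp_force: 4.7
```

To row units: 0.0015 m is 0.003, 0.001 m is 0.002.

>>> hand_motion(
  steps=[
    {"dz":0.002,"finger_gap":0},
    {"dz":0.003,"finger_gap":0},
    {"dz":0.003,"finger_gap":0},
  ],
)

```text
time: 6.42
ee_pos: [0.5216, -0.261, 0.0778]
tcp_rot: [179.9, 0.1, 125.8]
wrist_force: [-6.3, 4.5, 19.4]
opening: -0.0003
grasp_force: 9.6
```

>>> hand_motion(
  steps=[
    {"dz":-0.01,"finger_gap":0},
    {"dz":-0.04,"finger_gap":0},
    {"dz":-0.1,"finger_gap":0},
    {"dz":-0.18,"finger_gap":0},
    {"dz":-0.24,"finger_gap":0},
  ],
)

```text
time: 6.83
ee_pos: [0.521, -0.261, 0.1975]
tcp_rot: [180.0, 0.1, 125.7]
wrist_force: [1.2, -0.3, 0.7]
opening: 0.0001
grasp_force: 0.0
```

>>> hand_motion(
  steps=[
    {"finger_gap":0},
    {"dz":-0.04,"finger_gap":0},
    {"dz":-0.08,"finger_gap":0},
    {"dz":-0.08,"finger_gap":0},
    {"dz":-0.08,"finger_gap":0},
  ],
)

```text
time: 7.25
ee_pos: [0.5215, -0.2613, 0.2358]
tcp_rot: [179.9, 0.1, 125.7]
wrist_force: [-0.3, -0.4, 0.1]
opening: 0.0
grasp_force: 0.0
```

>>> hand_motion(
  steps=[
    {"finger_gap":0},
    {"finger_gap":0},
    {"finger_gap":0},
    {"finger_gap":0},
    {"finger_gap":0},
  ],
)

```text
time: 7.67
ee_pos: [0.5209, -0.2608, 0.2343]
tcp_rot: [-180.0, -0.0, 125.8]
wrist_force: [-0.5, -0.3, -0.1]
opening: 0.0001
grasp_force: 0.0
```

>>> hand_motion(
  steps=[
    {"finger_gap":0},
    {"finger_gap":0},
    {"finger_gap":0},
    {"finger_gap":0},
    {"finger_gap":0},
  ],
)

```text
time: 8.08
ee_pos: [0.521, -0.2608, 0.2348]
tcp_rot: [180.0, 0.0, 125.8]
wrist_force: [0.6, -0.1, 0.0]
opening: -0.0
grasp_force: 0.0
```

```bash
python3 - <<'E'
from workcell import bot, eyes, sensors, job
import cv2
cv2.imwrite('pics/s4.png',eyes.camera('side'))
E
```

```text
(no output)
```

View pics/s4.png

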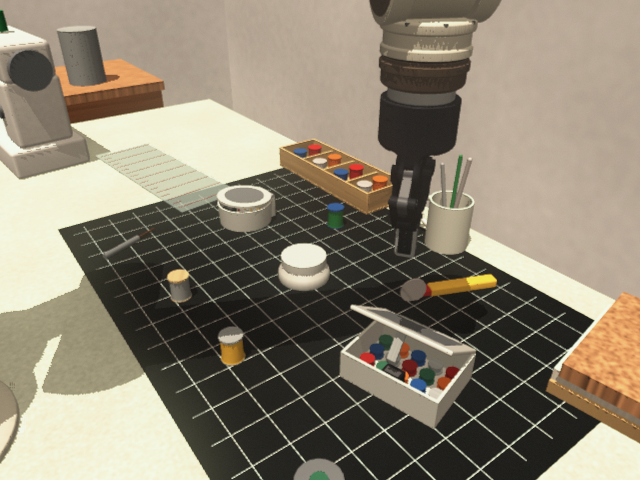

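The bobbin lid stands open (410,330), the pin case is still shut (245,200), and the gripper is clear at (405,250).

```bash
python3 -c "from workcell import bot, eyes, sensors, job;print(job.job_done())"
```

```text
the job is handed in; nothing more can be done
None
```

The pin case is latched shut and the bobbin case has sprung open; both were confirmed by camera after release, with the gripper clear, and the job was handed in at about 8 s.

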